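# Load a sample rack through the sprung flap of a blood analyser's loading lane

### The job

Load the white tube rack that lies askew on the loading lane: without lifting it off the plate, slide it nose first along the fence, so that the rack itself pushes the orange sprung flap open, and on into the chamber until it rests fully home against the rubber stop, whose depth must be felt for. Push gently: do not squash the rubber to the bottom. Then take the hand out so that the flap springs shut behind the rack, and leave all the other things on the bench where they are.

Things in the scene. Friction and masses are not known exactly. Their poses are not given: they have to be found in the camera images.
- bay: White loading-lane plate, 130 x 560 mm, 6 mm thick, on the table, with aluminium walls standing 30 mm above it. Origin: on the table, at the flap's line, mid-lane. +y = loading direction, z up. The plate spans x -85 to +45, y -290 to +270 mm in this frame. The walls and the chamber are told at the points.
- fence_mouth (a point): Outer end of the long straight fence: a point on its inner face (bay x = +25 mm, y = -290, 21 mm above the table). The fence runs from here along bay +y to y = +180 mm, on the side away from the robot.
- rail_end (a point): Inner face of the short rail opposite the fence, at its end by the flap (bay x = -25, y = -4 mm). It runs back to y = -56 and then flares gently outward to about x = -44, y = -105: the last stretch before the flap is a 50 mm wide lane.
- chamber (a point): Point on the plate inside the chamber behind the flap (bay x = 0, y = 90 mm, z = 6). Open above; fence on one side, outer wall at x = -77 mm on the other. At its far end a grey stop block, 60 mm wide and high, with two rubber pads and a brass pin faces the flap. Its depth differs each time and is not measured: relaxed pads lie somewhere at bay y = 182 to 222 mm, to be felt for.
- flap_hinge (a point): Hinge axis (upright) of the flap, half-way up it, at x = -34, y = 0 mm in the bay's frame, 24 mm above the table.
- flap (a joint): Orange side-hinged flap, 56 mm long, 34 mm high, 5 mm thick, from the hinge almost to the fence. 0 = shut across the lane, grows to 1.65 rad as it swings into the chamber (+y), free end towards x = -34. It cannot swing outward. A spring shuts it: 0.036 N m when shut, 0.10 N m wide open (about 1 to 2 N at its free end). It can only shut when nothing is within its 56 mm sweep.
- feeler (a joint): Brass feeler pin of the stop: 0 = out, standing 8 mm proud of the relaxed pads; grows as the rack pushes it in (m), 0.008 when the rack just touches the pads, more as the pads give. Very light spring (under 1 N).
- buffer (a joint): The two rubber pads of the stop (moving together, 22 mm high, centred 25 mm above the table): 0 relaxed, grows to 0.010 m squashed to the bottom; 1.5 N per mm.
- rack: White sample rack with a blue tail end and four coloured-capped tubes fixed in it: block 44 mm (x) x 110 mm (y) x 38 mm high, tube caps up to 56 mm (above its underside), about 0.35 kg. Origin: centre of its underside. Its +y axis is its nose. It lies on the base plate before the flap, askew (up to 0.3 rad) and off the fence, nose roughly towards the flap.
- rack_centre (a point): Centre of the rack's block, 19 mm above its underside.
- rack_tail (a point): Middle of the rack's flat blue tail end face, 19 mm above its underside, 55 mm behind the centre.
- spare_rack: Bystander: grey rack of the same size with three tubes and a red tail, on the table beyond the fence. Origin: centre of underside.
- tube_block: Bystander: white tube block with many wells and some tubes, 150 x 205 mm, 34 mm high, tubes to 75 mm, beyond the fence. Origin: centre of underside.
- beaker: Bystander: empty glass beaker, 84 mm across, 100 mm high, upright. Origin: centre of underside.
- jar: Bystander: clear specimen jar with yellow cap, 56 mm across, 65 mm high, upright. Origin: centre of underside.
- tray: Bystander: flat steel tray, 85 x 170 mm, 16 mm high, on the robot's side of the lane. Origin: centre of underside.
- pen: Bystander: black marker pen with red cap, 12 x 125 mm, 12 mm high, lying on the robot's side of the lane. Origin: centre of underside.
There are look-alikes about, which are no part of the job. What is shaped like the rack but purple is not meant.

How it is judged:
On the way, in this order (a step that is already met when the one before it is completed fails the run):
1. the rack's nose stands in the doorway, on the plate, with the flap held open (past 0.6 rad) (value of joint flap above 0.6 rad and y of rack in the frame of bay between -0.06 and 0.05 m and z of rack in the frame of bay below 0.012 m), for 0.1 s.
2. the rack has reached the stop: feeler pushed in more than 5.5 mm (value of joint feeler above 0.0055 m), for 0.1 s.
At the end, for the whole second after the job is handed in: The rack stands flat on the plate, nose towards the stop (tail less than 125 mm past the flap's line), squared to the lane within 0.12 rad, home against the stop (feeler pushed in more than 5.5 mm: within 2.5 mm of the rubber), at rest, and the flap is shut behind it (under 0.08 rad) (y of rack_tail in the frame of bay below 0.125 m and value of joint feeler above 0.0055 m and angle between the y axis of rack and the y axis of bay, either way round below 0.12 rad and z of rack in the frame of bay below 0.009 m and angle between rack's own z axis and vertical below 0.08 rad and value of joint flap below 0.08 rad and linear speed of rack below 0.01 m/s); the robot touches nothing.
It fails at once if the rack is lifted (more than 12 mm off the plate) or tipped (more than 0.35 rad) (z of rack in the frame of bay above 0.018 m or angle between rack's own z axis and vertical above 0.35 rad).
It fails at once if the flap is opened (past 0.35 rad) before the rack's nose is at it (value of joint flap above 0.35 rad and y of rack in the frame of bay below -0.075 m).
It fails at once if the rubber buffer is squashed to the bottom (over 9.5 mm) (value of joint buffer above 0.0095 m).
It fails at once if a bystander is moved more than 25 mm or tipped (distance of any of spare_rack, tube_block, beaker, jar, tray, pen from where it was at the start of the episode above 0.025 m or angle between any of spare_rack, tube_block, beaker, jar, tray, pen's own z axis and vertical above 0.3 rad).
It also fails if it takes over 72 s, if anything falls off the work surface, if the arm or the gripper's body presses on something with over 40 N, if the wrist force passes 120 N, or if a joint passes its speed limit or range.

### The arm

A 6-joint arm with a two-finger parallel gripper is mounted at the origin on the work surface. World frame = base frame: x ahead of the robot, y to its left, z up, the work surface at z = 0. Lengths are in m, angles in rad, forces in N, time in s.
With the tool pointing down it reaches from about 0.35 to 0.975 m from the base axis. Payload 4.9 kg.
Tool frame: the origin (TCP) lies midway between the tips of the shut fingers; the grasp point (between the pads) lies 19 mm behind it; z points along the fingers, x is the direction in which the jaws open and shut, and the axes are right-handed (so a half turn about z gives the same grasp; the last joint's range is limited). The gripper opens to 85 mm and grips with 20 to 120 N. Pads are 22 mm wide; open, the fingers measure 114 mm over their backs; the gripper's body (76 mm by 85 mm) begins 54 mm behind the grasp point. The pads swing forward as they close: fully open they stand 13 mm farther back than shut.
Start: joints at [-1.231, 0.053, 1.613, -0, 1.476, -0.119], TCP at [0.277, -0.56, 0.231] pointing down, gripper open.
Joint ranges: [-3.01, 3.01], [-1.01, 2.22], [0.06, 2.58], [-1.02, 4.17], [0.09, 2.62], [-3.14, 3.14]. Speed limits (rad/s): [2.57, 2.57, 3.14, 3.14, 3.14, 3.14].

### API

Orientations are given as a rotation vector (axis times angle).
In Python, from station import ctrl gives the robot as it stands.
- The arm moves only by the tool step_arm, never from a script. Its argument "increments" is text: rows parted by semicolons, each of 6 numbers parted by spaces: the shift along the tool's x, y, z as a fraction of full scale, then the turn, a rotation vector about the tool's x, y, z as a fraction of full scale. In form: x y z rx ry rz; .... A call has 1 to 12 rows; each row shifts and turns the commanded pose from where the row before left it, along the tool's axes as they then stand; what a row does not reach is not made up. Full scale, the value 1, is 0.025 m for a shift and 0.1 rad for a turn. A row lasts 1/12 s, in which the tool goes at most 41.7 mm and 7.16 degrees, less where a joint would pass 70% of its speed; a pose out of reach is approached as far as the arm can. A call with a number of a shift or a turn outside -1 to 1 is refused whole. A call with a gripper value outside its range is refused whole. "fingers" is the opening, from -1 (shut) to 1 (fully open), so that 0 is half open, set as the call begins (left out, the last holds). The fingers move at their own pace and stop on an object; "newtons" is the grip in N (left out, the last holds). Time passes only in rows, so rows that do not move let the fingers close. It gives the time, the measured TCP pose, the force and the opening at its end, in the units of the state.
- ctrl.get_obs(): the state, without advancing time (a new reading comes with each control period).
- ctrl.get_image(name): name is "scene" or "top" or "wrist"; returns a dict with "pixels" (480x640x3 uint8, red, green, blue), "intrinsics" (3x3 intrinsics, pixels), "eye" and "orientation" of the camera in the world. Camera axes: x right, y down, z forward; pixel columns grow to the right and rows downward; lengths in m; the calibration is good to about 2 mm. A picture is of the moment at which its call begins. There is no depth.
- ctrl.finish_job(): hands the job in, once; it reports no verdict.
The state is a dict: "t": time; "q": joint angles; "dq": joint speeds; "effort": joint torques, N m; "tool_pos": TCP position; "tool_rot": TCP orientation; "contact_force": force on the tool from outside, world axes, zero at the start; "wrist_torque": the same for the moment, N m; "opening": finger opening in m.
Only numpy, scipy, OpenCV 4.12 (cv2) and the standard library are available. Lean on these libraries where they do the work, as an engineer would, in place of code of your own. Each camera call takes 0.05 s, during which the arm holds its last target.

## Working session

There is one attempt and no reset: what is moved stays moved. The work goes in short steps, Python scripts to look and compute and a tool call to move; the robot and the scene stay as the last step left them, time stands still between calls to the robot, and variables do not carry over. Pictures are saved under pics/ and viewed, and the job is handed in when it is done.

Besides the shell and the picture viewer there is one more tool, called in YAML: its name, and indented under it one key for each argument. step_arm: Moves the arm, as the interface text tells. Shift numbers are shares of 0.025 m and turn numbers shares of 0.1 rad, none past 1 either way. Its arguments: {"type":"object","properties":{"increments":{"type":"string"},"fingers":{"type":"number"},"newtons":{"type":"number"}},"required":["increments"]}

```bash
ls; mkdir -p pics
python3 - <<'E'
from station import ctrl
import cv2
for n in ["scene","top","wrist"]:
    d=ctrl.get_image(n); cv2.imwrite(f"pics/{n}0.png",d["pixels"][:,:,::-1])
    print(n,d["intrinsics"],d["eye"],d["orientation"])
print(ctrl.get_obs())
E
```

```text
pics
scene [[508.84779083   0.         326.86036839]
 [  0.         508.84779083 241.88634779]
 [  0.           0.           1.        ]] [ 1.33694198 -0.29022839  0.81319537] [-1.94221541 -1.42984941  0.62525289]
top [[530.21078313   0.         327.16275153]
 [  0.         530.21078313 235.5388365 ]
 [  0.           0.           1.        ]] [ 0.41209577 -0.0358192   1.03188395] [-2.15185685  2.15734979 -0.15620745]
wrist [[425.85732059   0.         313.5189435 ]
 [  0.         425.85732059 246.48166836]
 [  0.           0.           1.        ]] [ 0.34416264 -0.52726704  0.37425606] [ 2.44621467 -1.51991336 -0.22936766]
{'t': 0.15, 'q': array([-1.23097749e+00,  5.32300070e-02,  1.61396733e+00,  4.71933237e-06,
        1.47598949e+00, -1.18981686e-01]), 'dq': array([ 0.00099198, -0.00035142, -0.00347421, -0.00023979, -0.00154673,
        0.00075216]), 'effort': array([ 1.35095619e-03, -3.94241202e+01, -3.70723200e+01, -4.76301545e-05,
        4.62433789e-03,  1.70307680e-05]), 'tool_pos': array([ 0.27664686, -0.55990517,  0.23033679]), 'tool_rot': array([-2.66753756e+00,  1.65757740e+00,  1.94978715e-03]), 'contact_force': array([ 1.34220356, -0.2164607 , -0.09952473]), 'wrist_torque': array([-0.01311027, -0.03431084,  0.01987178]), 'opening': 0.0856112222501324}
```

View pics/top0.png

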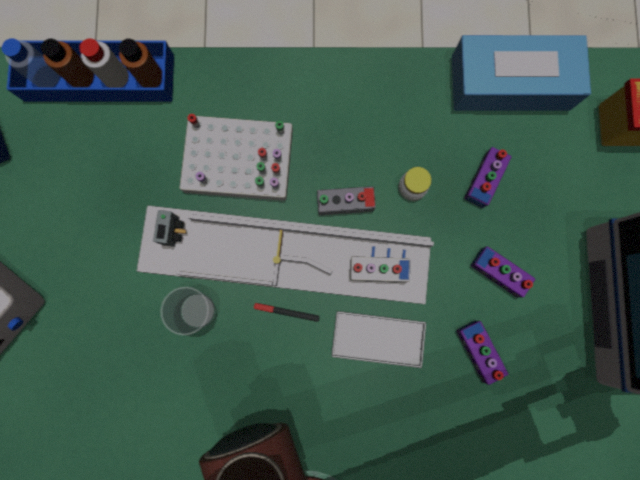

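View pics/scene0.png

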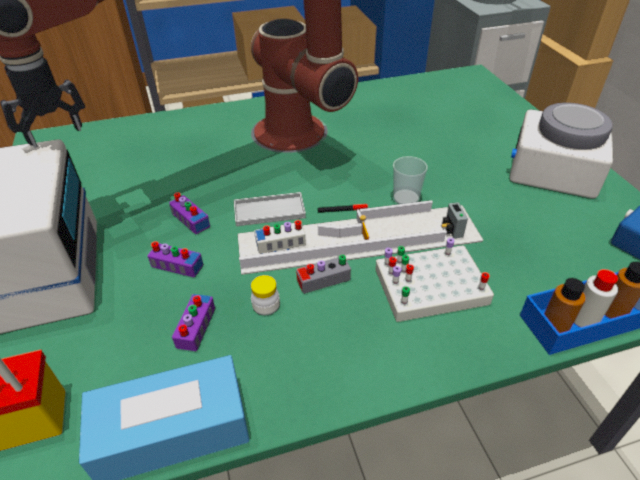

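View pics/wrist0.png

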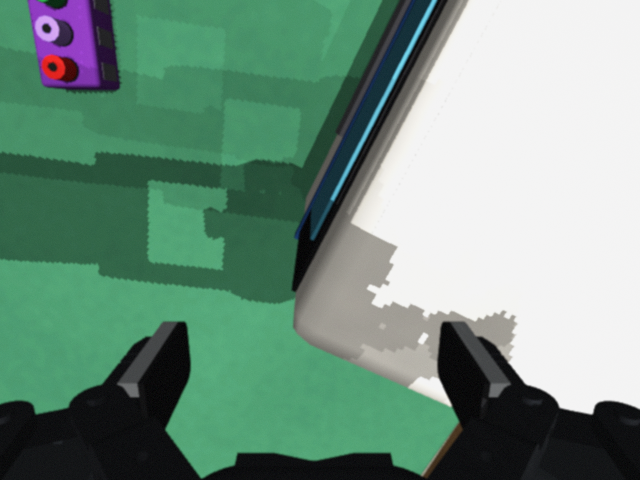

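```bash
cat > h.py <<'E'
import numpy as np, cv2
from scipy.spatial.transform import Rotation as R
def ray(d,uv,z):
    uv=np.atleast_2d(uv).astype(float);K=d["intrinsics"]
    p=np.c_[(uv[:,0]-K[0,2])/K[0,0],(uv[:,1]-K[1,2])/K[1,1],np.ones(len(uv))]
    w=R.from_rotvec(d["orientation"]).apply(p);e=np.array(d["eye"])
    return e+w*((z-e[2])/w[:,2])[:,None]
def proj(d,X):
    c=R.from_rotvec(d["orientation"]).inv().apply(np.atleast_2d(X)-np.array(d["eye"]));K=d["intrinsics"]
    return np.c_[K[0,0]*c[:,0]/c[:,2]+K[0,2],K[1,1]*c[:,1]/c[:,2]+K[1,2]]
E
python3 - <<'E'
import cv2
im=cv2.imread("pics/top0.png")
cv2.imwrite("pics/top0a.png",cv2.resize(im[195:315,285:445],None,fx=5,fy=5,interpolation=cv2.INTER_CUBIC))
cv2.imwrite("pics/top0b.png",cv2.resize(im[195:315,130:290],None,fx=5,fy=5,interpolation=cv2.INTER_CUBIC))
E
```

```text
(no output)
```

View pics/top0a.png

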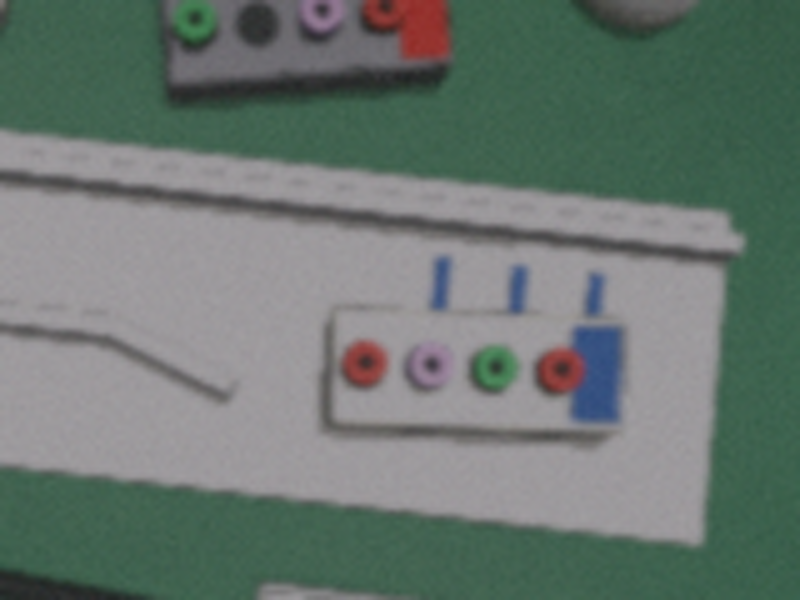

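View pics/top0b.png

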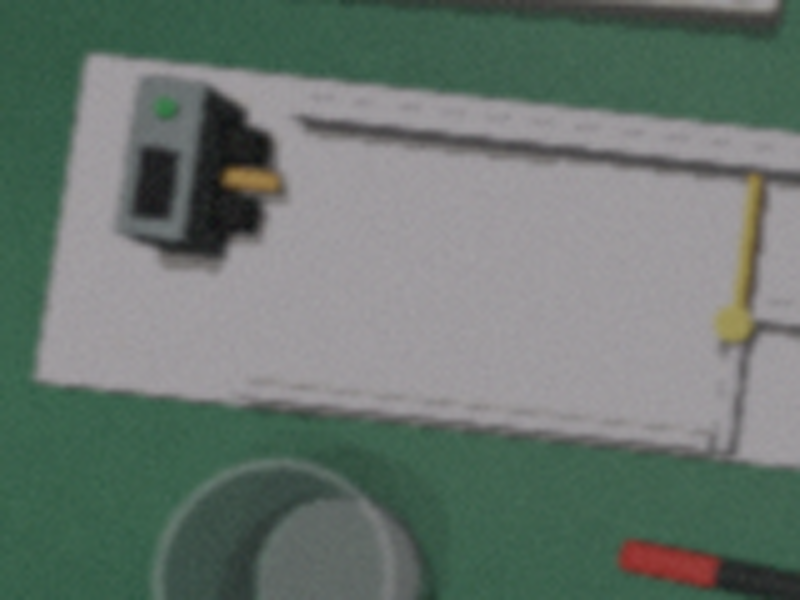

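Run:
```python
from station import ctrl
from h import *
import json
d=ctrl.get_image("top"); s=ctrl.get_image("scene")
c=ray(d,[[147.6,205.4],[137.4,271],[426,304]],0.006)
print("corners",c)
yv=c[1]-c[2]; print(np.linalg.norm(yv)); yv/=np.linalg.norm(yv); ang=np.arctan2(yv[1],yv[0])
yh=yv; xh=np.array([yh[1],-yh[0],0]); print("yhat",yh,"xhat",xh, (c[0]-c[1])@xh)
o=(c[0]-[0,0,.006]-xh*.045-yh*.27 + c[1]-[0,0,.006]+xh*.085-yh*.27 + c[2]-[0,0,.006]+xh*.085+yh*.29)/3
print("origin",o)
# fence top inner edge z .036: pixels
f=ray(d,[[130+305/5,195+118/5],[285+735/5,195+245/5]],0.036)
print("fence",[( (p-o)@xh,(p-o)@yh) for p in f])
h=ray(d,[[130+733/5,195+323/5]],.041); print("hinge",(h[0]-o)@xh,(h[0]-o)@yh)
r=ray(d,[[285+333/5,195+308/5],[285+623/5,195+325/5],[285+617/5,195+427/5],[285+327/5,195+425/5]],.044)
for p in r: print("rack",p,(p-o)@xh,(p-o)@yh)
np.savez("bay.npz",o=o,xh=xh,yh=yh)
im=cv2.cvtColor(s["pixels"],cv2.COLOR_RGB2BGR)
cv2.imwrite("pics/scene1.png",cv2.resize(im[190:300,220:500],None,fx=2.8,fy=2.8,interpolation=cv2.INTER_CUBIC))
# check bay in the scene view
P=[o+xh*a+yh*b+[0,0,z] for a,b,z in [(-.085,-.29,.006),(.045,-.29,.006),(-.085,.27,.006),(.045,.27,.006),(.025,-.29,.036),(.025,.18,.036),(-.034,0,.041)]]
print(((proj(s,P)-[220,190])*2.8).round(0).tolist())
```

```text
corners [[ 0.61333054  0.30767345  0.006     ]
 [ 0.48457298  0.32178624  0.006     ]
 [ 0.41972506 -0.23417409  0.006     ]]
0.559729522548297
yhat [0.1158558  0.99326604 0.        ] xhat [ 0.99326604 -0.1158558   0.        ] 0.1295255689316165
origin [5.37607630e-01 4.41623718e-02 5.20417043e-18]
fence [(np.float64(0.024186035641793554), np.float64(0.17410401581029866)), (np.float64(0.027914256368396968), np.float64(-0.2858271545104005))]
hinge -0.03530977607765288 0.0023060777867881534
rack [ 0.50782839 -0.08989981  0.044     ] -0.01404682789987251 -0.13660951016181663
rack [ 0.50118995 -0.198418    0.044     ] -0.008068106116914003 -0.24516605111285064
rack [ 0.46310871 -0.19525651  0.044     ] -0.04625917851637018 -0.24643777948814907
rack [ 0.46414071 -0.08725717  0.044     ] -0.05774648317948351 -0.13904613377475747
[[46.0, 122.0], [55.0, 232.0], [675.0, 44.0], [733.0, 141.0], [49.0, 187.0], [627.0, 111.0], [396.0, 87.0]]
```

View pics/scene1.png

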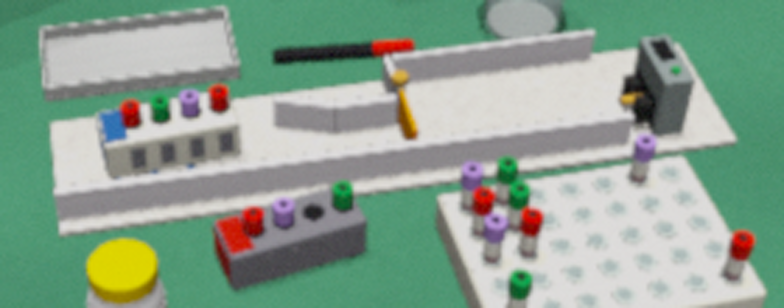

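The rack meant is the white one with the blue tail at top px (380,268). The others that could be confused with it are the grey spare with a red tail (347,200) and three purple ones (490,177), (505,272) and (484,352). The crop shows the white block, four caps and blue tail end at (404,270). It lies at bay centre (-31,-192) mm, about 0.08 rad askew.

Plan: push it sideways onto the fence with both fingers, then push it by the tail.

step_arm:
  increments: "0 0 -1 0 0 0;-0.5 -0.5 -1 0 0 0;-1 -1 0 0 0 0;-1 -1 0 0 0 0;-1 -1 0 0 0 0;-1 -1 0 0 0 0;-1 -1 0 0 0 0;-1 -1 0 0 0 0;-1 -1 0 0 0 0;-1 -1 0 0 0 0;-1 -1 0 0 0 0;-1 -1 0 0 0 0"
  fingers: 0.3

```text
t: 1.25
tool_pos: [0.396, -0.2071, 0.2813]
tool_rot: [-2.668, 1.659, -0.001]
contact_force: [0.8, -0.0, -0.0]
opening: 0.0556
```

step_arm:
  increments: "-0.9 -1 0 0 0 1;0 0 1 0 0 1;0 0 1 0 0 1;0 0 1 0 0 1;0 0 1 0 0 1;0 0 1 0 0 0.74;0 0 0 0 0 0;0 0 0 0 0 0"

```text
t: 1.92
tool_pos: [0.4074, -0.1769, 0.1551]
tool_rot: [2.092, -2.343, -0.005]
contact_force: [-0.1, 0.3, 1.0]
opening: 0.0557
```

```bash
cat >> h.py <<'E'
def where(ctrl):
    b=np.load("bay.npz");o=ctrl.get_obs();p=o["tool_pos"];M=R.from_rotvec(o["tool_rot"]).as_matrix()
    B=np.c_[b["xh"],b["yh"],[0,0,1]]
    print("t %.2f"%o["t"],"bay mm",(B.T@(p-b["o"])*1000).round(1),"x-axis in bay",(B.T@M[:,0]).round(3),"z",(B.T@M[:,2]).round(3),"open %.1f"%(o["opening"]*1000),"F bay",(B.T@o["contact_force"]).round(1))
    return o
E
python3 - <<'E'
from station import ctrl
from h import *
where(ctrl)
d=ctrl.get_image("wrist"); cv2.imwrite("pics/w1.png",d["pixels"][:,:,::-1])
E
```

```text
t 1.92 bay mm [-103.7 -234.6  155.1] x-axis in bay [ 0.003 -1.    -0.002] z [-0.003  0.002 -1.   ] open 55.7 F bay [-0.2  0.3  1. ]
```

View pics/w1.png

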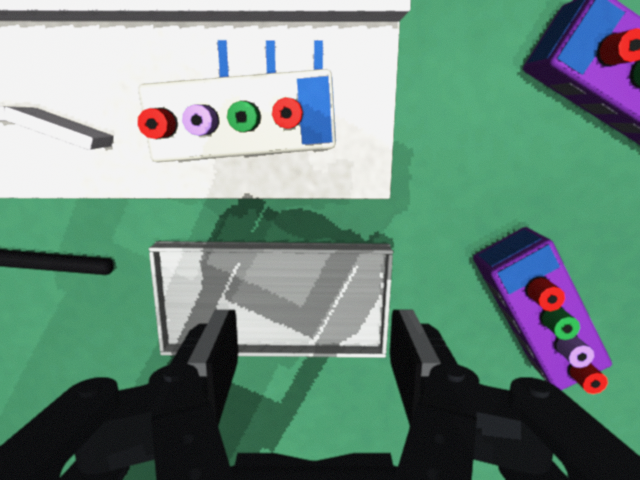

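Run:
```python
from station import ctrl
from h import *
d=ctrl.get_image("wrist");b=np.load("bay.npz")
for n,px,z in (("rack",[[140,83],[331,70],[335,147],[151,161]],.044),("plate",[[390,198]],.006),("tray",[[150,243],[392,243]],.016)):
    for p in ray(d,px,z)-b["o"]: print(n,(p@b["xh"]*1000).round(1),(p@b["yh"]*1000).round(1))
```

```text
rack -9.8 -137.6
rack -2.7 -245.4
rack -44.8 -248.4
rack -53.2 -139.1
plate -82.1 -289.4
tray -112.5 -121.7
tray -112.0 -290.8
```

step_arm:
  increments: "-0.83 -0.44 0 0 0 0;-0.83 -0.44 0 0 0 0;0 0 1 0 0 0;0 0 1 0 0 0;0 0 1 0 0 0;0 0 1 0 0 0;0 0 1 0 0 0;0 0 0.6 0 0 0;0 0 0 0 0 0;0 0 0 0 0 0"

```text
t: 2.85
tool_pos: [0.4359, -0.1393, 0.0176]
tool_rot: [-2.09, 2.345, -0.002]
contact_force: [-0.3, -0.4, 0.3]
opening: 0.0556
```

Run:
```python
from station import ctrl
from h import *
where(ctrl)
```

```text
t 2.85 bay mm [ -79.7 -194.    17.6] x-axis in bay [ 0.001 -1.     0.   ] z [ 0.001 -0.    -1.   ] open 55.6 F bay [-0.3 -0.4  0.3]
```

step_arm:
  increments: "0 -0.2 0.1 0 0 0;0 -0.2 0 0 0 0;0 -0.2 0 0 0 0;0 -0.2 0 0 0 0;0 -0.2 0 0 0 0;0 -0.2 0 0 0 0;0 -0.2 0 0 0 0;0 -0.2 0 0 0 0;0 -0.1 0 0 0 0;0 0 0 0 0 0"

```text
t: 3.68
tool_pos: [0.4781, -0.1438, 0.0138]
tool_rot: [-2.089, 2.345, -0.002]
contact_force: [0.6, 0.3, 0.2]
opening: 0.0557
```

Run:
```python
from station import ctrl
from h import *
where(ctrl)
for n in("wrist","top"):
    d=ctrl.get_image(n);im=cv2.cvtColor(d["pixels"],cv2.COLOR_RGB2BGR)
    cv2.imwrite(f"pics/{n}2.png",im if n=="wrist" else cv2.resize(im[195:315,285:445],None,fx=5,fy=5,interpolation=cv2.INTER_CUBIC))
```

```text
t 3.68 bay mm [ -37.3 -193.6   13.8] x-axis in bay [ 0.001 -1.     0.   ] z [ 0.001 -0.    -1.   ] open 55.7 F bay [0.5 0.4 0.2]
```

View pics/wrist2.png

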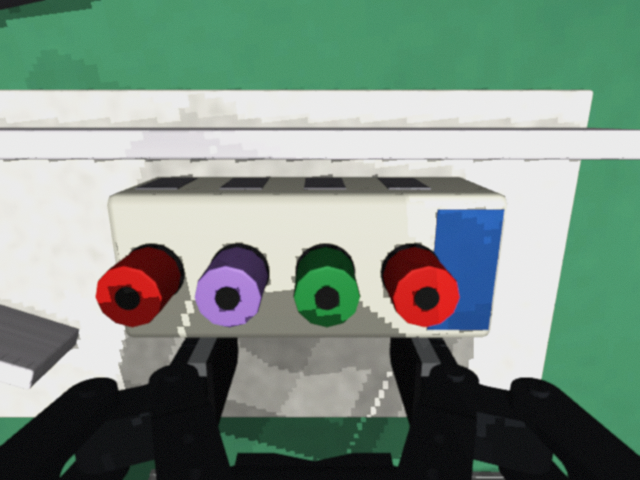

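View pics/top2.png

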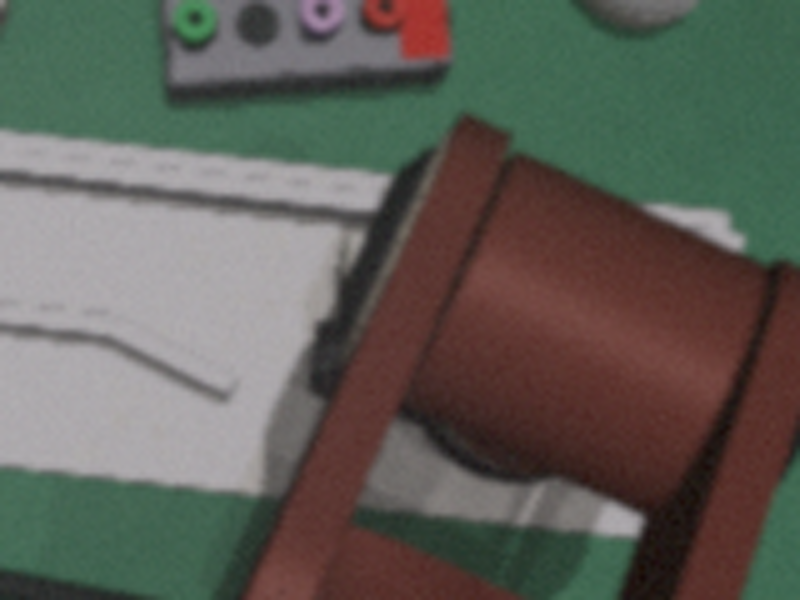

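The wrist view shows the rack squared against both fingers, with the near edge at row 335. Its far edge (row ~178) is a few mm short of the fence (row 158). I'll continue until I feel contact.

step_arm:
  increments: "0 -0.08 0 0 0 0;0 -0.08 0 0 0 0;0 -0.08 0 0 0 0;0 0 0 0 0 0"

```text
t: 4.12
tool_pos: [0.4834, -0.1444, 0.0137]
tool_rot: [-2.09, 2.345, -0.0]
contact_force: [-0.7, 0.8, 0.4]
opening: 0.0552
```

step_arm:
  increments: "0 -0.05 0 0 0 0;0 0 0 0 0 0"

```text
t: 4.28
tool_pos: [0.4845, -0.1445, 0.0137]
tool_rot: [-2.09, 2.346, -0.0]
contact_force: [-1.4, 0.2, -0.8]
opening: 0.0555
```

step_arm:
  increments: "0 -0.05 0 0 0 0;0 0 0 0 0 0"

```text
t: 4.45
tool_pos: [0.4858, -0.1447, 0.0137]
tool_rot: [-2.09, 2.346, -0.0]
contact_force: [-1.2, 0.2, -0.4]
opening: 0.0554
```

Run:
```python
from station import ctrl
from h import *
where(ctrl)
```

```text
t 4.45 bay mm [ -29.6 -193.6   13.7] x-axis in bay [ 0.001 -1.    -0.   ] z [ 0.  0. -1.] open 55.4 F bay [-1.2  0.1 -0.4]
```

step_arm:
  increments: "0 -0.05 0 0 0 0;0 0 0 0 0 0"

```text
t: 4.62
tool_pos: [0.4864, -0.1447, 0.0137]
tool_rot: [2.089, -2.345, -0.002]
contact_force: [-4.8, 1.0, 1.7]
opening: 0.0553
```

step_arm:
  increments: "0 -0.05 0 0 0 0;0 0 0 0 0 0"

```text
t: 4.78
tool_pos: [0.4864, -0.1447, 0.0136]
tool_rot: [2.088, -2.343, -0.006]
contact_force: [-9.4, 1.1, 6.6]
opening: 0.0552
```

Run:
```python
from station import ctrl
from h import *
where(ctrl)
d=ctrl.get_image("wrist");cv2.imwrite("pics/w3.png",d["pixels"][:,:,::-1])
```

```text
t 4.78 bay mm [ -29.  -193.5   13.6] x-axis in bay [ 0.001 -1.    -0.   ] z [-0.005  0.    -1.   ] open 55.2 F bay [-9.5  0.   6.6]
```

View pics/w3.png

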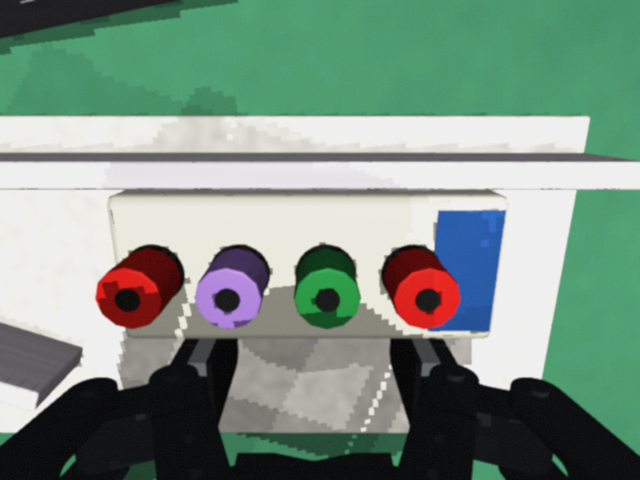

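step_arm:
  increments: "0 0.4 0 0 0 0;0 0 -1 0 0 0;0 0 -1 0 0 0;0 0 -1 0 0 0;0.8 -0.4 0 0 0 -1;0 0 0 0 0 0"
  fingers: -0.8

```text
t: 5.33
tool_pos: [0.4889, -0.1677, 0.0923]
tool_rot: [-2.205, 2.234, -0.015]
contact_force: [0.3, 0.3, -0.2]
opening: 0.0085
```

step_arm:
  increments: "0 0 0 0 0 -1;0 0 0 0 0 -1;0 0 0 0 0 -1;0 0 0 0 0 -1;0 0 0 0 0 -1;0 0 0 0 0 -1;0 0 0 0 0 -1;0 0 0 0 0 -1;0 0 0 0 0 -1;0 0 0 0 0 -1;0 0 0 0 0 -1;0 0 0 0 0 -1"

```text
t: 6.33
tool_pos: [0.4856, -0.1644, 0.0882]
tool_rot: [-3.084, 0.597, -0.001]
contact_force: [-0.7, -0.2, 0.5]
opening: 0.0087
```

step_arm:
  increments: "0 0 0 0 0 -1;0 0 0 0 0 -1;0 0 0 0 0 -0.71;0 0 0 0 0 0;0 0 0 0 0 0"

```text
t: 6.75
tool_pos: [0.4856, -0.1645, 0.0884]
tool_rot: [-3.136, 0.185, -0.0]
contact_force: [0.4, 0.5, 0.3]
opening: 0.0084
```

Run:
```python
from station import ctrl
from h import *
where(ctrl)
```

```text
t 6.75 bay mm [ -27.5 -213.3   88.4] x-axis in bay [ 1.    -0.001  0.   ] z [ 0.  0. -1.] open 8.4 F bay [0.4 0.5 0.3]
```

step_arm:
  increments: "0.38 0.87 0 0 0 0;0.38 0.87 0 0 0 0;0.38 0.87 0 0 0 0;0 0 0 0 0 0;0 0 1 0 0 0;0 0 1 0 0 0;0 0 0.95 0 0 0;0 0 0 0 0 0;0 0 0 0 0 0"

```text
t: 7.5
tool_pos: [0.5053, -0.2317, 0.0136]
tool_rot: [-3.134, 0.182, 0.005]
contact_force: [0.6, -0.1, 0.1]
opening: 0.0089
```

Run:
```python
from station import ctrl
from h import *
where(ctrl)
for n in("wrist","scene"):
    d=ctrl.get_image(n);im=cv2.cvtColor(d["pixels"],cv2.COLOR_RGB2BGR)
    cv2.imwrite(f"pics/{n}4.png",im if n=="wrist" else cv2.resize(im[170:300,220:500],None,fx=2.8,fy=2.8,interpolation=cv2.INTER_CUBIC))
```

```text
t 7.50 bay mm [-2.000e-01 -2.777e+02  1.360e+01] x-axis in bay [ 1.     0.    -0.003] z [-0.003  0.002 -1.   ] open 8.9 F bay [ 0.6 -0.   0.1]
```

View pics/wrist4.png

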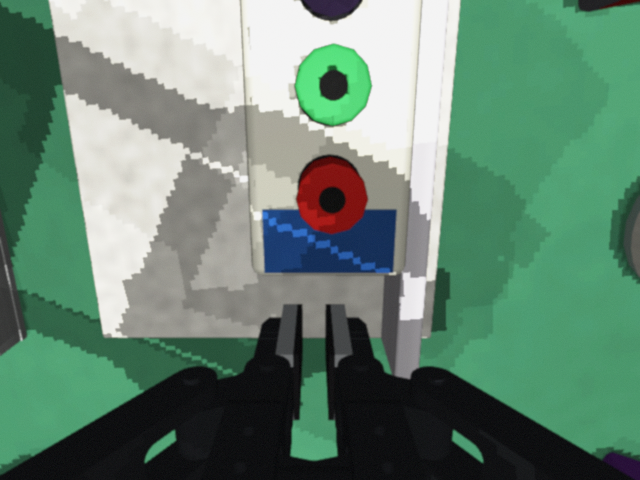

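View pics/scene4.png

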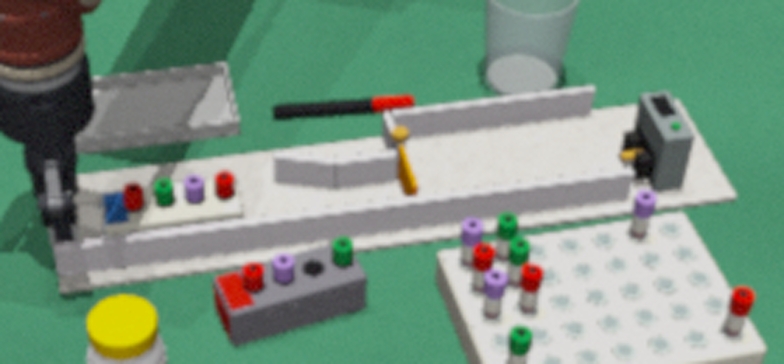

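step_arm:
  increments: "0.04 -0.24 0 0 0 0;0 -0.24 0 0 0 0;0 -0.24 0 0 0 0;0 -0.24 0 0 0 0;0 -0.24 0 0 0 0;0 -0.24 0 0 0 0;0 -0.24 0 0 0 0;0 -0.24 0 0 0 0;0 -0.24 0 0 0 0;0 -0.24 0 0 0 0;0 -0.24 0 0 0 0;0 0 0 0 0 0"

```text
t: 8.6
tool_pos: [0.5149, -0.1658, 0.0146]
tool_rot: [-3.135, 0.179, 0.001]
contact_force: [-0.3, -0.1, -0.3]
opening: 0.0082
```

```bash
cat > look.py <<'E'
import sys
from station import ctrl
from h import *
where(ctrl); k=sys.argv[1]
a=ctrl.get_image("wrist")["pixels"][:,:,::-1];s=ctrl.get_image("scene")["pixels"][:,:,::-1]
s=cv2.resize(s[170:300,220:500],(480*280//130*1,480)[:2]) if 0 else cv2.resize(s[170:300,220:500],(800,371),interpolation=cv2.INTER_CUBIC)
w=cv2.resize(a,(305,229))
out=np.zeros((600,800,3),np.uint8);out[:371]=s;out[371:,:305]=w
t=ctrl.get_image("top")["pixels"][195:315,130:445,::-1];t=cv2.resize(t,(490,187));out[371:558,310:]=t
cv2.imwrite(f"pics/L{k}.png",out)
E
python3 look.py 1
```

```text
t 8.60 bay mm [   1.8 -211.2   14.6] x-axis in bay [ 1.     0.002 -0.001] z [-0.001  0.002 -1.   ] open 8.2 F bay [-0.3 -0.2 -0.3]
```

View pics/L1.png

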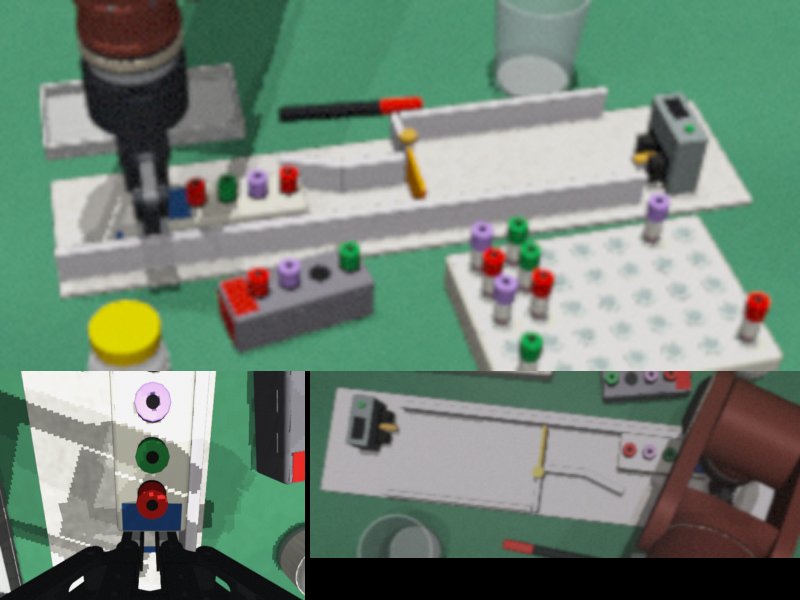

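The rack slides straight along the fence. The caps are in line and the nose is about to enter the narrow lane, so I'll go on.

step_arm:
  increments: "0 -0.24 0 0 0 0;0 -0.24 0 0 0 0;0 -0.24 0 0 0 0;0 -0.24 0 0 0 0;0 -0.24 0 0 0 0;0 -0.24 0 0 0 0;0 -0.24 0 0 0 0;0 -0.24 0 0 0 0;0 -0.24 0 0 0 0;0 -0.24 0 0 0 0;0 -0.24 0 0 0 0;0 0 0 0 0 0"

```text
t: 9.75
tool_pos: [0.5229, -0.1006, 0.0151]
tool_rot: [-3.136, 0.179, 0.0]
contact_force: [0.5, -0.1, -0.1]
opening: 0.0087
```

```bash
python3 look.py 2
```

```text
t 9.75 bay mm [   2.1 -145.5   15.1] x-axis in bay [ 1.     0.002 -0.   ] z [-0.     0.001 -1.   ] open 8.7 F bay [ 0.5 -0.  -0.1]
```

View pics/L2.png

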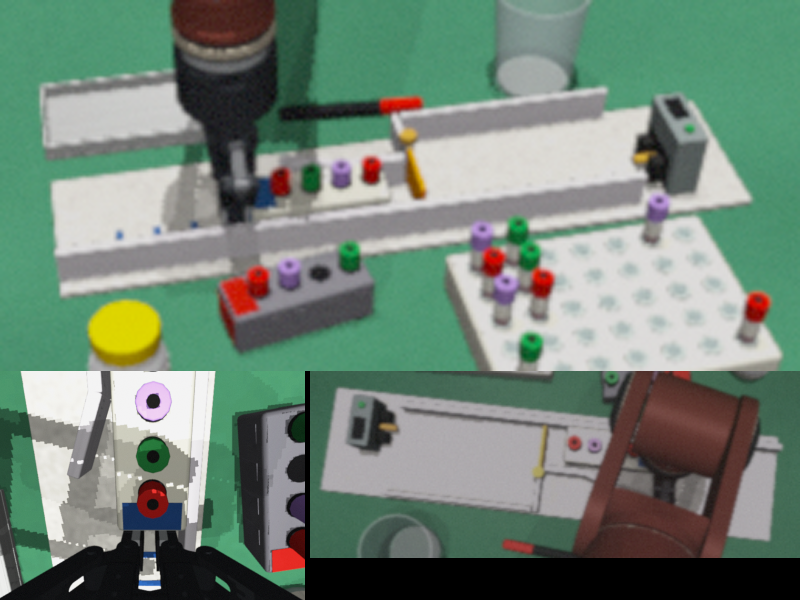

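step_arm:
  increments: "0 -0.2 0 0 0 0;0 -0.2 0 0 0 0;0 -0.2 0 0 0 0;0 -0.2 0 0 0 0;0 -0.2 0 0 0 0;0 -0.2 0 0 0 0;0 -0.2 0 0 0 0;0 -0.2 0 0 0 0;0 -0.2 0 0 0 0;0 -0.2 0 0 0 0;0 -0.2 0 0 0 0;0 0 0 0 0 0"

```text
t: 10.9
tool_pos: [0.5295, -0.0468, 0.0153]
tool_rot: [3.136, -0.18, 0.001]
contact_force: [0.5, -2.4, 0.8]
opening: 0.0085
```

```bash
python3 look.py 3
```

```text
t 10.90 bay mm [  2.4 -91.3  15.3] x-axis in bay [1.    0.002 0.001] z [ 0.001 -0.    -1.   ] open 8.5 F bay [ 0.7 -2.3  0.8]
```

View pics/L3.png

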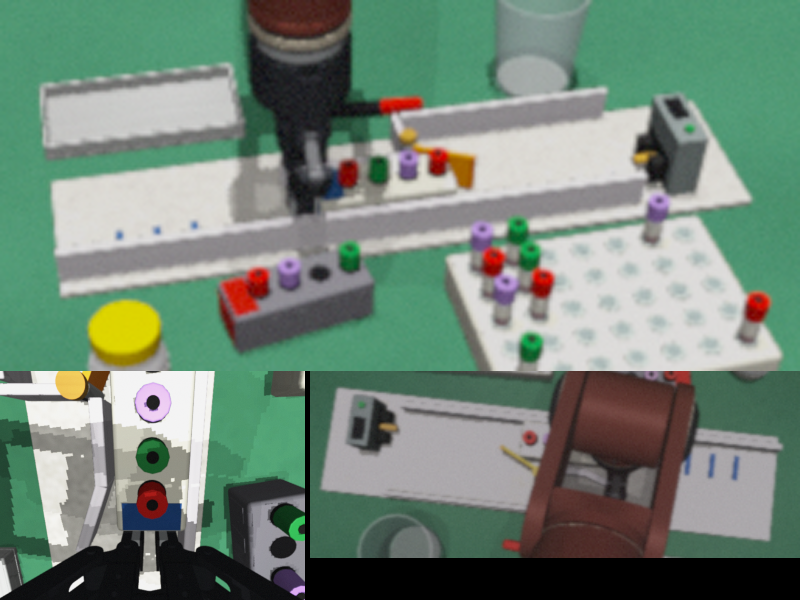

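step_arm:
  increments: "0 -0.2 0.06 0 0 0;0 -0.2 0 0 0 0;0 -0.2 0 0 0 0;0 -0.2 0 0 0 0;0 -0.2 0 0 0 0;0 -0.2 0 0 0 0;0 -0.2 0 0 0 0;0 -0.2 0 0 0 0;0 -0.2 0 0 0 0;0 -0.2 0 0 0 0;0 -0.2 0 0 0 0;0 0 0 0 0 0"

```text
t: 12.05
tool_pos: [0.536, 0.0071, 0.0143]
tool_rot: [3.135, -0.18, 0.002]
contact_force: [1.1, -4.3, 2.2]
opening: 0.0088
```

```bash
python3 look.py 4
python3 - <<'E'
from station import ctrl
from h import *
b=np.load("bay.npz");d=ctrl.get_image("top")
for p in ray(d,[[130+283/5,195+180/5],[130+265/5,195+215/5],[130+270/5,195+150/5]],.027)-b["o"]: print((p@b["xh"]*1000).round(1),(p@b["yh"]*1000).round(1))
E
```

```text
t 12.05 bay mm [  2.7 -37.   14.3] x-axis in bay [1.    0.002 0.001] z [ 0.001 -0.001 -1.   ] open 8.8 F bay [ 1.6 -4.2  2.2]
0.7 181.3
-13.4 186.1
11.6 188.0
```

View pics/L4.png

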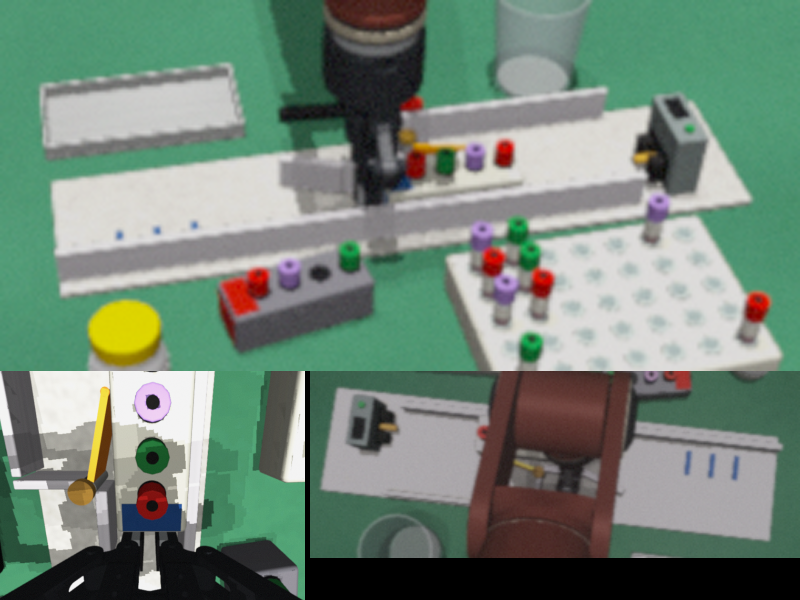

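step_arm:
  increments: "0 -0.2 0.05 0 0 0;0 -0.2 0 0 0 0;0 -0.2 0 0 0 0;0 -0.2 0 0 0 0;0 -0.2 0 0 0 0;0 -0.2 0 0 0 0;0 -0.2 0 0 0 0;0 -0.2 0 0 0 0;0 -0.2 0 0 0 0;0 -0.2 0 0 0 0;0 -0.2 0 0 0 0;0 0 0 0 0 0"

```text
t: 13.25
tool_pos: [0.5418, 0.0626, 0.0123]
tool_rot: [-3.136, 0.18, -0.0]
contact_force: [0.0, -1.8, 1.0]
opening: 0.009
```

```bash
python3 look.py 5
```

```text
t 13.25 bay mm [ 2.  18.8 12.3] x-axis in bay [ 1.     0.001 -0.   ] z [-0.     0.001 -1.   ] open 9.0 F bay [ 0.2 -1.8  1. ]
```

View pics/L5.png

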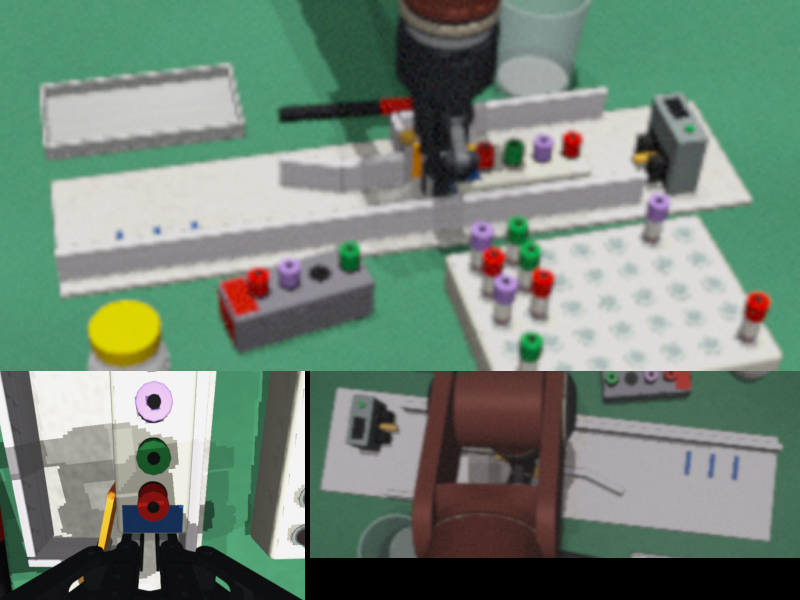

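step_arm:
  increments: "0 -0.14 0 0 0 0;0 -0.14 0 0 0 0;0 -0.14 0 0 0 0;0 -0.14 0 0 0 0;0 -0.14 0 0 0 0;0 -0.14 0 0 0 0;0 -0.14 0 0 0 0;0 -0.14 0 0 0 0;0 0 0 0 0 0"

```text
t: 14.15
tool_pos: [0.5457, 0.0908, 0.0126]
tool_rot: [-3.135, 0.18, -0.003]
contact_force: [2.0, -1.3, -0.2]
opening: 0.0083
```

```bash
python3 look.py 6
```

```text
t 14.15 bay mm [ 2.7 47.3 12.6] x-axis in bay [1.    0.001 0.002] z [ 0.002  0.001 -1.   ] open 8.3 F bay [ 2.2 -1.  -0.2]
```

View pics/L6.png

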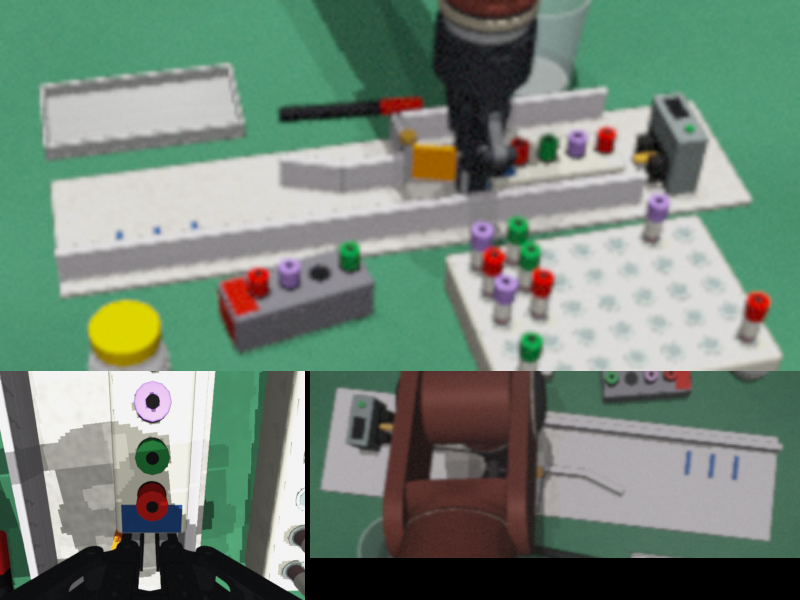

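step_arm:
  increments: "0 -0.08 0 0 0 0;0 -0.08 0 0 0 0;0 -0.08 0 0 0 0;0 -0.08 0 0 0 0;0 0 0 0 0 0;0 0 0 0 0 0"

```text
t: 14.8
tool_pos: [0.5466, 0.098, 0.0129]
tool_rot: [-3.136, 0.181, -0.003]
contact_force: [2.1, -2.8, 2.5]
opening: 0.0085
```

step_arm:
  increments: "0 -0.08 0 0 0 0;0 0 0 0 0 0;0 0 0 0 0 0"

```text
t: 15.05
tool_pos: [0.5464, 0.0999, 0.0125]
tool_rot: [-3.136, 0.181, -0.001]
contact_force: [2.2, -2.9, 3.0]
opening: 0.0087
```

step_arm:
  increments: "0 -0.08 0 0 0 0;0 0 0 0 0 0;0 0 0 0 0 0"

```text
t: 15.3
tool_pos: [0.5463, 0.1019, 0.0123]
tool_rot: [-3.136, 0.18, 0.0]
contact_force: [1.9, -2.5, 2.9]
opening: 0.0084
```

```bash
python3 look.py 7
```

```text
t 15.30 bay mm [ 1.9 58.4 12.3] x-axis in bay [ 1.     0.001 -0.   ] z [-0.  0. -1.] open 8.4 F bay [ 2.2 -2.2  2.9]
```

View pics/L7.png

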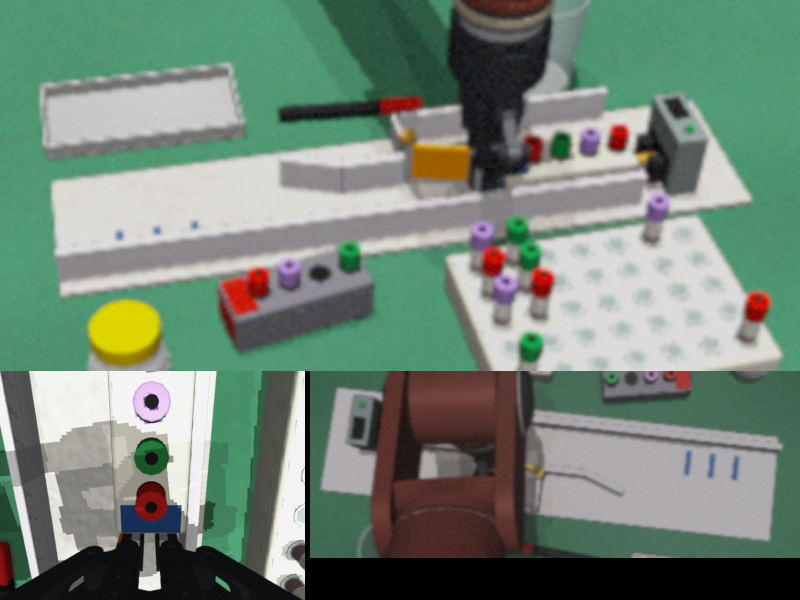

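step_arm:
  increments: "0 -0.08 0 0 0 0;0 0 0 0 0 0;0 0 0 0 0 0"

```text
t: 15.7
tool_pos: [0.5464, 0.1038, 0.0122]
tool_rot: [-3.136, 0.18, 0.001]
contact_force: [2.3, -4.2, 2.4]
opening: 0.0088
```

step_arm:
  increments: "0 -0.08 0 0 0 0;0 0 0 0 0 0;0 0 0 0 0 0"

```text
t: 15.95
tool_pos: [0.5466, 0.106, 0.0122]
tool_rot: [-3.136, 0.18, 0.001]
contact_force: [1.1, -1.7, 1.6]
opening: 0.0083
```

```bash
cat > z.py <<'E'
import sys
from station import ctrl
from h import *
where(ctrl)
s=ctrl.get_image("scene")["pixels"][:,:,::-1]
cv2.imwrite(f"pics/Z{sys.argv[1]}.png",cv2.resize(s[195:245,390:480],(792,440),interpolation=cv2.INTER_CUBIC))
E
python3 z.py 1
```

```text
t 15.95 bay mm [ 1.7 62.5 12.2] x-axis in bay [ 1.     0.001 -0.   ] z [-0.  0. -1.] open 8.3 F bay [ 1.3 -1.5  1.6]
```

View pics/Z1.png

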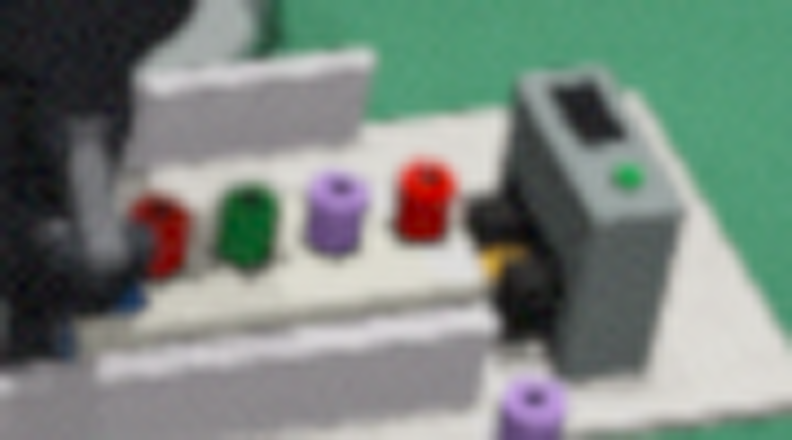

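step_arm:
  increments: "0 -0.08 0 0 0 0;0 0 0 0 0 0;0 0 0 0 0 0"

```text
t: 16.25
tool_pos: [0.5464, 0.1082, 0.0118]
tool_rot: [-3.136, 0.18, 0.002]
contact_force: [0.1, -0.1, 1.2]
opening: 0.009
```

step_arm:
  increments: "0 -0.08 0 0 0 0;0 0 0 0 0 0;0 0 0 0 0 0"

```text
t: 16.5
tool_pos: [0.5466, 0.1101, 0.0118]
tool_rot: [-3.136, 0.18, 0.002]
contact_force: [-0.5, -0.5, -0.4]
opening: 0.0086
```

```bash
python3 z.py 2
```

```text
t 16.50 bay mm [ 1.3 66.5 11.8] x-axis in bay [ 1.     0.001 -0.001] z [-0.001  0.    -1.   ] open 8.6 F bay [-0.5 -0.5 -0.4]
```

View pics/Z2.png

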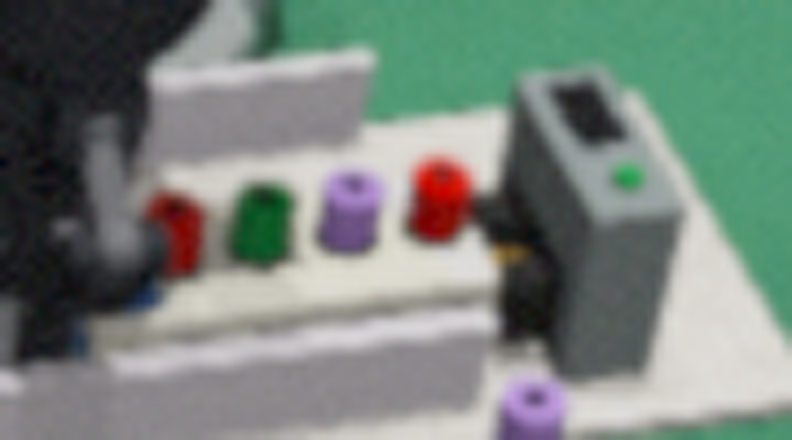

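step_arm:
  increments: "0 -0.06 0 0 0 0;0 0 0 0 0 0;0 0 0 0 0 0"

```text
t: 16.8
tool_pos: [0.5471, 0.1114, 0.012]
tool_rot: [-3.136, 0.18, 0.001]
contact_force: [0.0, -0.9, -0.1]
opening: 0.0086
```

step_arm:
  increments: "0 -0.06 0 0 0 0;0 0 0 0 0 0;0 0 0 0 0 0"

```text
t: 17.05
tool_pos: [0.5475, 0.1129, 0.0123]
tool_rot: [-3.136, 0.18, 0.0]
contact_force: [-0.8, 0.1, -1.1]
opening: 0.0088
```

```bash
python3 z.py 3
```

```text
t 17.05 bay mm [ 1.9 69.4 12.3] x-axis in bay [ 1.     0.001 -0.   ] z [-0.  0. -1.] open 8.8 F bay [-0.8  0.  -1.1]
```

View pics/Z3.png

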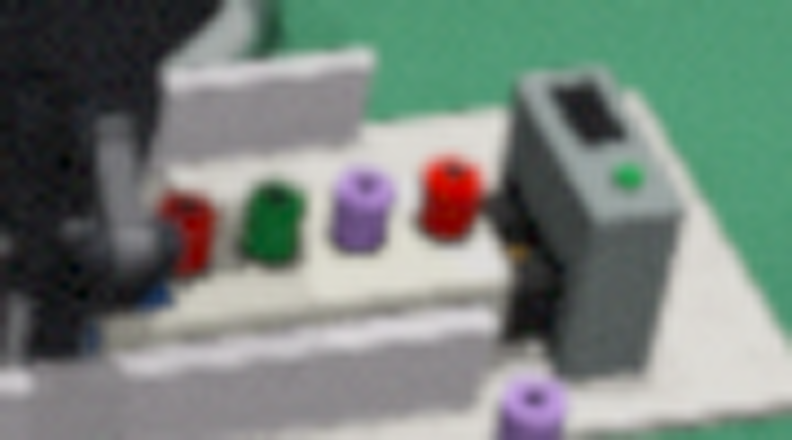

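step_arm:
  increments: "0 -0.06 0 0 0 0;0 0 0 0 0 0;0 0 0 0 0 0"

```text
t: 17.35
tool_pos: [0.5478, 0.1142, 0.0124]
tool_rot: [-3.136, 0.18, -0.0]
contact_force: [0.0, -0.7, -0.3]
opening: 0.0087
```

step_arm:
  increments: "0 -0.06 0 0 0 0;0 0 0 0 0 0;0 0 0 0 0 0"

```text
t: 17.6
tool_pos: [0.548, 0.1156, 0.0124]
tool_rot: [3.136, -0.18, 0.0]
contact_force: [-0.3, -0.8, -0.2]
opening: 0.0082
```

```bash
python3 z.py 4
```

```text
t 17.60 bay mm [ 2.  72.2 12.4] x-axis in bay [1.    0.001 0.   ] z [ 0. -0. -1.] open 8.2 F bay [-0.2 -0.9 -0.2]
```

View pics/Z4.png

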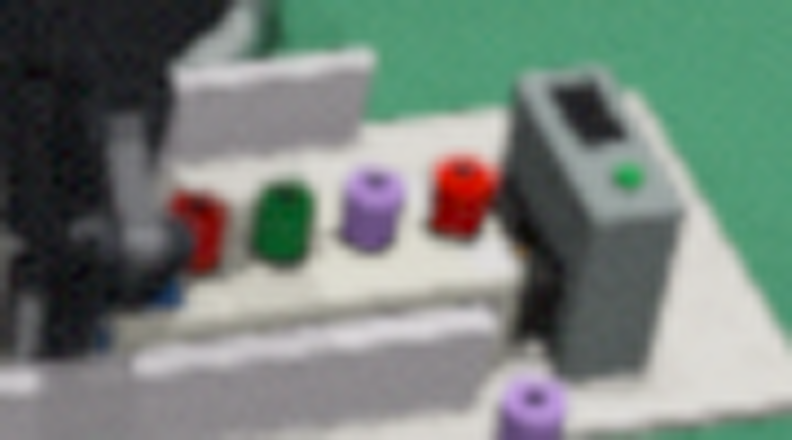

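step_arm:
  increments: "0 -0.06 0 0 0 0;0 0 0 0 0 0;0 0 0 0 0 0"

```text
t: 17.9
tool_pos: [0.5481, 0.1168, 0.0124]
tool_rot: [3.136, -0.18, -0.0]
contact_force: [-1.8, -3.7, 1.0]
opening: 0.0087
```

```bash
python3 z.py 5
```

```text
t 17.90 bay mm [ 2.  73.4 12.4] x-axis in bay [ 1.     0.001 -0.   ] z [-0.    -0.001 -1.   ] open 8.7 F bay [-1.4 -3.9  1. ]
```

View pics/Z5.png

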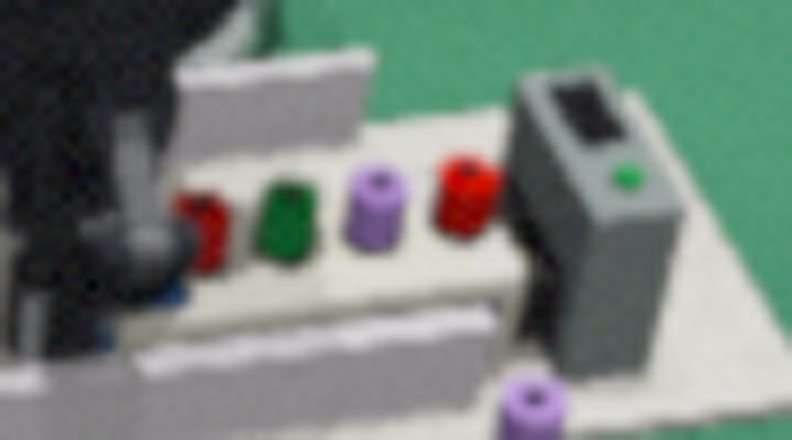

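The force jumped to about 4 N at TCP y 73.4, and the feeler has vanished at crop (525,245). One more small step should confirm it.

step_arm:
  increments: "0 -0.05 0 0 0 0;0 0 0 0 0 0;0 0 0 0 0 0"

```text
t: 18.2
tool_pos: [0.5482, 0.1178, 0.0124]
tool_rot: [3.135, -0.18, -0.0]
contact_force: [-2.3, -5.5, 1.0]
opening: 0.0085
```

```bash
python3 z.py 6
```

```text
t 18.20 bay mm [ 2.  74.4 12.4] x-axis in bay [ 1.     0.001 -0.   ] z [-0.    -0.001 -1.   ] open 8.5 F bay [-1.6 -5.7  1. ]
```

step_arm:
  increments: "0 0.02 0 0 0 0;0 0.02 0 0 0 0;0 0.02 0 0 0 0;0 0.02 0 0 0 0;0 0.02 0 0 0 0;0 0.02 0 0 0 0;0 0.02 0 0 0 0;0 0.02 0 0 0 0;0 0.02 0 0 0 0;0 0.02 0 0 0 0;0 0 0 0 0 0"

```text
t: 19.17
tool_pos: [0.5476, 0.1134, 0.0123]
tool_rot: [-3.136, 0.181, -0.0]
contact_force: [-0.5, -0.8, -0.3]
opening: 0.0088
```

```bash
python3 look.py 8; python3 z.py 7
```

```text
t 19.17 bay mm [ 1.9 69.9 12.3] x-axis in bay [ 1.     0.001 -0.   ] z [-0.  0. -1.] open 8.8 F bay [-0.4 -0.9 -0.3]
t 19.32 bay mm [ 1.9 70.  12.3] x-axis in bay [ 1.     0.001 -0.   ] z [-0.  0. -1.] open 8.3 F bay [ 0.3 -0.8  0.8]
```

View pics/L8.png

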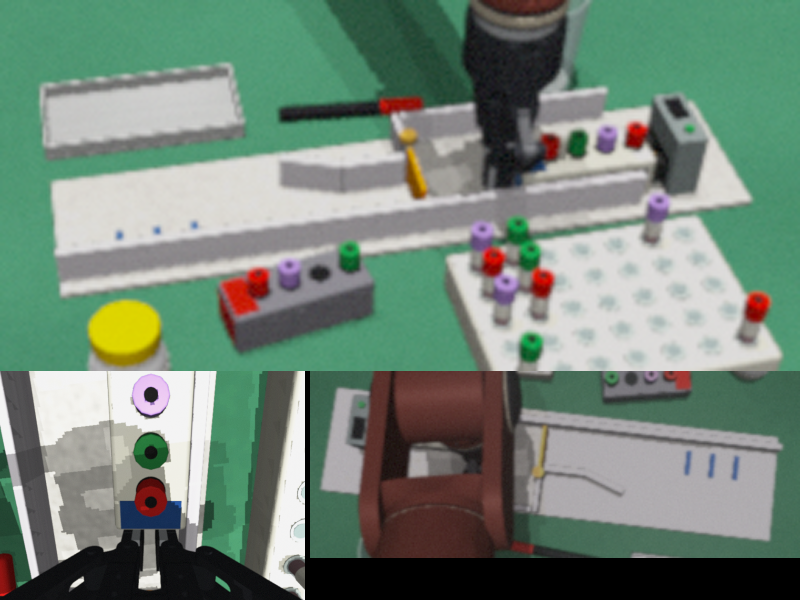

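View pics/Z7.png

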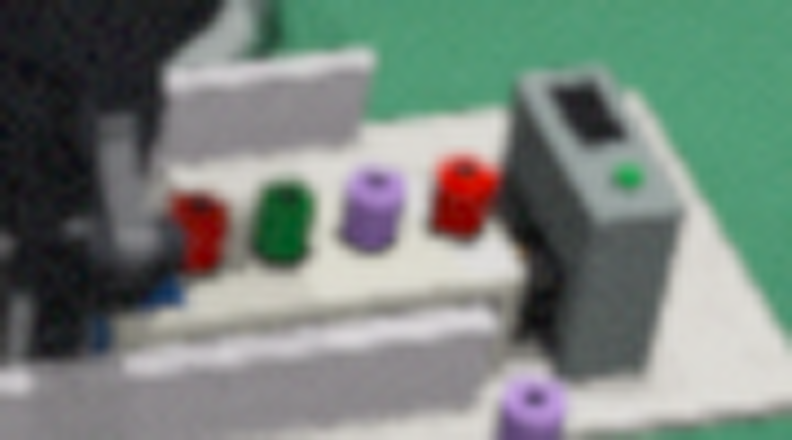

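The flap is already shut behind the fingers, with the orange bar across the lane at scene px (415,170). The rack is still at the pads and the hand is clear of its tail, so I'll lift straight up.

step_arm:
  increments: "0 0 -0.3 0 0 0;0 0 -0.5 0 0 0;0 0 -1 0 0 0;0 0 -1 0 0 0;0 0 -1 0 0 0;0 0 -1 0 0 0;0 0 -1 0 0 0;0 0 -1 0 0 0;0 0 -1 0 0 0;0 1 -1 0 0 0;0 1 0 0 0 0;0 1 0 0 0 0"

```text
t: 20.37
tool_pos: [0.5403, 0.0383, 0.237]
tool_rot: [3.136, -0.178, 0.011]
contact_force: [-0.4, 0.4, -0.5]
opening: 0.0084
```

step_arm:
  increments: "0 1 0 0 0 0;0 1 0 0 0 0;0 1 0 0 0 0;0 1 0 0 0 0;0 1 0 0 0 0;0 1 0 0 0 0;0 1 0 0 0 0;0 1 0 0 0 0;0 1 0 0 0 0;0 0 0 0 0 0;0 0 0 0 0 0"

```text
t: 21.28
tool_pos: [0.5131, -0.1855, 0.2336]
tool_rot: [3.136, -0.184, 0.002]
contact_force: [-0.4, -0.2, 0.3]
opening: 0.0085
```

```bash
python3 look.py 9; python3 z.py 8
python3 - <<'E'
from station import ctrl
from h import *
im=ctrl.get_image("top")["pixels"][:,:,::-1]
cv2.imwrite("pics/T9.png",cv2.resize(im[195:315,130:290],None,fx=5,fy=5,interpolation=cv2.INTER_CUBIC))
E
```

```text
t 21.28 bay mm [   2.3 -231.   233.6] x-axis in bay [ 1.    -0.001  0.001] z [ 0.001 -0.    -1.   ] open 8.5 F bay [-0.4 -0.3  0.3]
t 21.43 bay mm [   2.3 -229.2  233. ] x-axis in bay [1.    0.002 0.001] z [ 0.001  0.    -1.   ] open 8.9 F bay [-0.7 -0.1  0.8]
```

View pics/L9.png

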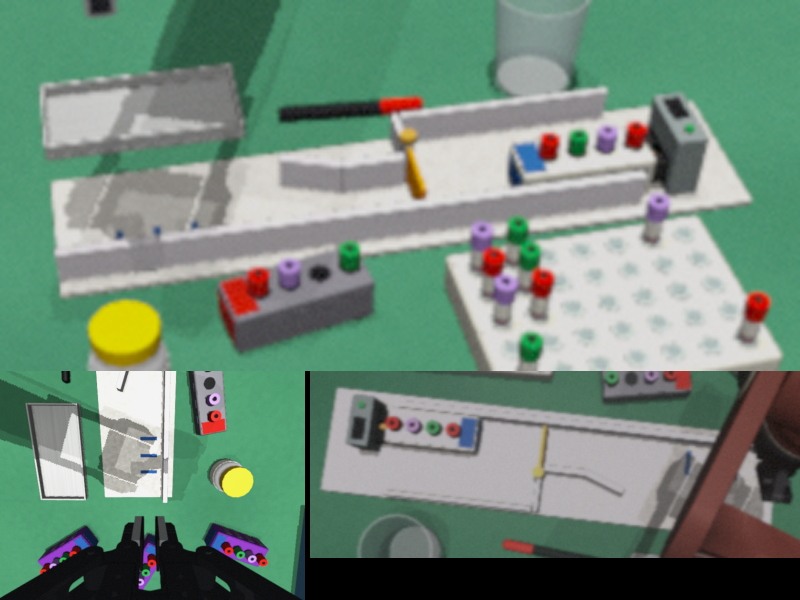

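View pics/Z8.png

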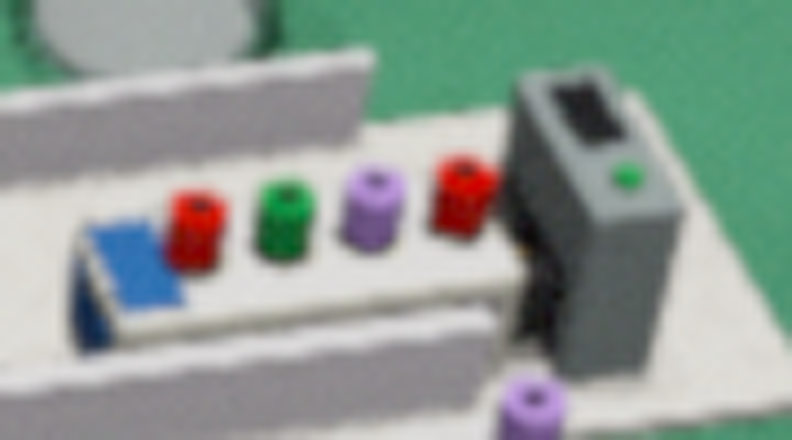

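View pics/T9.png

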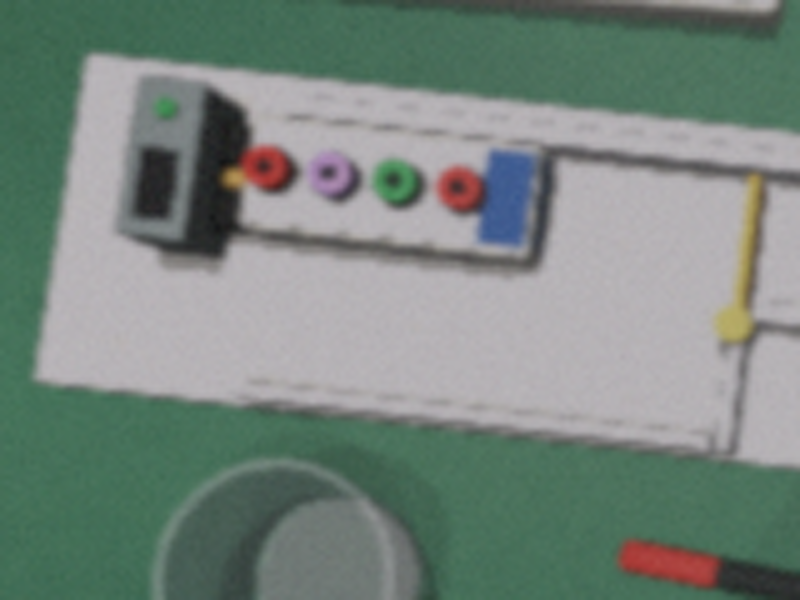

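Run:
```python
from station import ctrl
from h import *
b=np.load("bay.npz");d=ctrl.get_image("top")
def bay(px,z):
    for p in ray(d,[[130+u/5,195+v/5] for u,v in px],z)-b["o"]: print(z,(p@b["xh"]*1000).round(1),(p@b["yh"]*1000).round(1))
bay([(546,152),(531,255),(246,130),(237,230)],.044)
# cap shift between crops via phase correlation
ref=cv2.imread("pics/Z8.png")
for k in (2,3,4,5,7):
    a=cv2.imread(f"pics/Z{k}.png")
    f=lambda m:np.float32(cv2.cvtColor(m[140:290,300:500],cv2.COLOR_BGR2HSV)[:,:,1])
    w=cv2.createHanningWindow((200,150),cv2.CV_32F)
    print(k,cv2.phaseCorrelate(f(a),f(ref),w))
```

```text
0.044 20.6 80.1
0.044 -18.8 80.3
0.044 16.0 193.3
0.044 -21.9 190.9
2 ((18.37037825091346, -0.01625385171138305), 0.3199061912536621)
3 ((9.311487353496503, -0.8367327353851408), 0.5250187123616536)
4 ((0.8763961499914217, 0.1287603825580419), 0.6433143573760987)
5 ((-0.853022193514164, -0.03436522322736835), 0.4259612673441569)
7 ((-0.10352310159819922, 0.05977592979101587), 0.8029403798421224)
```

The rack is at rest against the pads. Its position is unchanged since release, within about 0.1 mm between views. The flap lies across the lane as it did at the start (top crop (755,175) to (733,323)), and the other things look undisturbed.

step_arm:
  increments: "0 0 0 0 0 0;0 0 0 0 0 0;0 0 0 0 0 0"

```text
t: 21.83
tool_pos: [0.5133, -0.1843, 0.2323]
tool_rot: [-3.136, 0.18, 0.0]
contact_force: [-0.1, -0.3, -0.2]
opening: 0.0086
```

```bash
python3 -c "
from station import ctrl
print(ctrl.finish_job())"
```

```text
the job is handed in; nothing more can be done
None
```

I loaded the white rack and handed the job in at about 22 s; no verdict was reported, so success rests on the checks below. I pushed the rack sideways onto the fence with both fingers, then pushed it by the tail along the fence, through the flap and into the chamber until I felt the rubber. I then eased back about 4 mm, lifted the hand straight up and moved it away.

**Last checks**
- **Rubber contact:** the push force rose from about 1 to 5.7 N over the last 2 mm, which fits the pads' stiffness. I estimate they gave about 2 mm of their 10 mm.
- **Rack home:** it did not move after release (about 0.1 mm between views). Its tail measures about 80 mm past the flap line, and it lies square along the fence.
- **Flap:** it is back across the lane, at the same place in the picture as before the start.
- **Hand and bystanders:** the hand is clear with about zero force. The bystanders in view look unmoved; I judged this by eye and did not measure it.

**What disagreed or could not be confirmed**
- My first camera guess put the relaxed pads at about 187 mm, but they were felt at about 192–193 mm. I put the difference down to pixel picking and calibration.
- The feeler could not be read directly; that it is pushed in is inferred from the force and the pictures.

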